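# Load the badge press

### The job

Set the red round badge blank flat into the round cavity of the sliding die in front of the blue badge press. Then push the loaded die along the table, without lifting it, between the guide rails and fully home against the stop under the ram, with the blank still seated. Leave everything else where it is.

Things in the scene. Friction and masses are not known exactly. Their poses are not given: they have to be found in the camera images.
- blank: The red round badge blank with a white centre: a rigid plastic disc 50 mm in diameter and 15 mm tall (40 g), lying flat on the table, white centre up. Origin: centre of its underside; z up.
- die: The sliding die: a loose aluminium block 140 x 90 x 24 mm (x, y, z), about 0.6 kg, flat on the table, with a round cavity in its top and a yellow stripe near its rear end. Origin: on its underside, below the cavity's centre. Its x axis points to its front, which enters the press first: front face at x = +45 mm, rear face at x = -95 mm. Starts outside the press, its front turned roughly towards it.
- die_cavity (a point): Centre of the floor of the die's round, black-floored cavity: 54 mm in diameter, 6 mm deep, its mouth chamfered by 2.5 mm all round; the floor is 18 mm above the die's underside. A seated blank stands 9 mm proud of the die's top. Axes as the die's.
- die_rear (a point): Centre of the die's flat rear face (90 mm wide, 24 mm tall), at half height: the place to push. Axes as the die's.
- press: The badge press, blue, fixed to the table. Origin: on the table under the ram; its x axis is the way the die slides in (roughly the world's +y), z up. With the die home, the die's origin and axes agree with the press's to about 1 mm. The table is the floor between the rails. Head, 70 mm wide, from x = -19 mm at 210 to 280 mm height. The lever on top (to 460 mm) leans to +x and is not used.
- press_mouth (a point): Middle of the start of the guide rails, on the table, at x = -75 mm in the press's frame. From here two straight aluminium rails, 20 mm tall, inner faces 96 mm apart, run to the stop. Towards the robot's right of here yellow guides of the same height flare outwards over 40 mm to about 156 mm apart.
- press_stop (a point): Middle of the stop face, on the table: the face of the blue column, at x = +46 mm in the press's frame, where the die's front face comes to rest. The column is 110 mm wide, 300 mm tall and 80 mm deep.
- press_ram (a point): Centre of the underside of the ram's round platen, 54 mm across, 61 mm above the table, over the press's origin. It does not move.
- square_blank: A blue square blank with a white centre, 50 x 50 mm, 15 mm tall, lying flat on the table: the wrong shape for this die. To be left alone.
- square_die: A spare aluminium die without a tail, 90 x 90 mm and 24 mm tall, with a square cavity; stands loose on the table. To be left alone.
- stapler: A black desk stapler, 150 mm long, 55 mm tall. To be left alone.
- pen_cup: A dark steel pen cup, 80 mm across, 100 mm tall, pens sticking up to 155 mm. To be left alone.
- tape_dispenser: A grey desk tape dispenser, 150 mm long, 60 mm wide, 87 mm tall. To be left alone.
Things that resemble listed ones, but are neither listed nor needed, are in the scene too. Of the things like the blank, leave any that is green or yellow; of the rest the smaller one is meant.

How it is judged (in metres and radians):
On the way, in this order (a step that is already met when the one before it is completed fails the run):
1. the round blank lies flat in the die's cavity (horizontal distance between blank and die_cavity below 0.005 m and z of blank in the frame of die_cavity between -0.003 and 0.002 m and angle between the z axis of blank and the z axis of die, either way round below 0.08 rad and linear speed of blank below 0.02 m/s and contact force between the fingers and blank below 0.1 N), for 0.2 s.
2. the loaded die is home against the stop under the ram (horizontal distance between blank and die_cavity below 0.005 m and z of blank in the frame of die_cavity between -0.003 and 0.002 m and angle between the z axis of blank and the z axis of die, either way round below 0.08 rad and x of die in the frame of press between -0.007 and 0.006 m and y of die in the frame of press between -0.008 and 0.008 m and angle between the x axis of die and the x axis of press, either way round below 0.09 rad and height (world z) of die below 0.005 m), for 0.2 s.
At the end, for the whole second after the job is handed in: The blank lies flat (within 0.08 rad) in the die's cavity, centred within 5 mm, its underside within 2 mm of the cavity floor; the die lies on the table between the rails, within 7 mm of its home position along the slide and within 8 mm and 0.09 rad across it; both are at rest (all of step 2 and linear speed of each of die, blank below 0.02 m/s); the robot touches nothing.
It fails at once if the die is lifted off the table (more than 15 mm) (height (world z) of die above 0.015 m).
It fails at once if another thing on the table is moved (more than 30 mm) (distance of any of square_blank, square_die, stapler, pen_cup, tape_dispenser from where it was at the start of the episode above 0.03 m).
It also fails if it takes over 61 s, if anything falls off the work surface, if the arm or the gripper's body presses on something with over 40 N, if the wrist force passes 120 N, or if a joint passes its speed limit or range.

### The arm

A 6-joint arm with a two-finger parallel gripper is mounted at the origin on the work surface. World frame = base frame: x ahead of the robot, y to its left, z up, the work surface at z = 0. Lengths are in mm, angles in rad, forces in N, time in s.
With the tool pointing down it reaches from about 350 to 1000 mm from the base axis. Payload 7.1 kg.
Tool frame: the origin (TCP) lies midway between the tips of the shut fingers; the grasp point (between the pads) lies 19 mm behind it; z points along the fingers, x is the direction in which the jaws open and shut, and the axes are right-handed (so a half turn about z gives the same grasp; the last joint's range is limited). The gripper opens to 85 mm and grips with 20 to 120 N. Pads are 22 mm wide; open, the fingers measure 114 mm over their backs; the gripper's body (76 mm by 85 mm) begins 54 mm behind the grasp point. The pads swing forward as they close: fully open they stand 13 mm farther back than shut.
Start: joints at [1.132, 0.423, 1.63, -0, 1.089, -0.019], TCP at [254.704, 570.728, 231.319] pointing down, gripper open.
Joint ranges: [-3, 3], [-0.9, 2.11], [0.09, 2.58], [-1.31, 4.45], [0.11, 2.69], [-2.54, 2.54]. Speed limits (rad/s): [2.39, 2.39, 3.01, 3.14, 3.14, 3.14].

### API

Orientations are given as a unit quaternion [w, x, y, z].
In Python, from rig import arm gives the robot as it stands. The module is installed in compiled form; this text tells all that it offers.
- The arm moves only by the shell command python3 -m handwheel 'ROWS' [FORCE]. ROWS is JSON, a list of rows, each a list of 5 numbers: the shift along the world's x, y, z in cm, then the turn about the world's z in degrees, then the opening, from 0 (shut) to 1 (fully open). A call has 1 to 5 rows; each row is the pose to reach, as a shift and turn from the pose commanded when the call began; what a row does not reach only later rows make up. A row lasts 1/8 s, in which the tool goes at most 62.5 mm and 10.7 degrees, less where a joint would pass 70% of its speed; a pose out of reach is approached as far as the arm can. A call with a gripper value outside its range is refused whole. The fingers move at their own pace and stop on an object; FORCE is the grip in N (left out, the last holds). Time passes only in rows, so rows that repeat a pose let the fingers close. It gives the time, the measured TCP pose, the force and the opening at its end, in the units of the state.
- arm.get_state(): the state, without advancing time (a new reading comes with each control period).
- arm.read_camera(name): name is "scene" or "top"; returns a dict with "frame" (384x512x3 uint8, red, green, blue), "vertical_fov" (degrees; the focal length in pixels is half the picture's height over the tangent of half this angle, whatever the lens; pixels are square), "cx", "cy" (the principal point, pixels), "xyz" and "attitude" of the camera in the world. Camera axes: x right, y up, looking along -z (the intrinsics and any distortion apply to the point x, -y, -z); pixel columns grow to the right and rows downward; lengths in mm; the calibration is good to about 2 mm. A picture is of the moment at which its call begins. There is no depth.
- arm.close_job(): hands the job in, once; it reports no verdict.
Trained networks look in a picture, given as the dict that the camera call returned (one of the last four; its "shot" number tells which), for a name from the list of things; names that differ only in an ending like _2 or _b are one class to them, and where a whole thing is asked for, a point or a joint stands for the part that bears it (a point fixed in the world has none). Each returns a list of dicts, best first, with "p" (0 to 1); they miss things now and then, are a little off and sometimes report something else, mostly with a low value. They report only what shows in the picture. A call takes as long as a camera call. They do not tell look-alikes from the thing itself.
- arm.masks_of(picture, target): "pixels" (384x512 bool, what is visible of it) and "bbox" ([centre column, centre row, width, height] in pixels, round what is visible of it).
- arm.mark_of(picture, target): "location" ([column, row] in pixels: a listed point, or the origin of a listed thing).
The state is a dict: "time_s": time; "q": joint angles; "dq": joint speeds; "tau": joint torques, N m; "tcp_pos": TCP position; "eef_rot": TCP orientation; "ft_force": force on the tool from outside, world axes, zero at the start; "moment": the same for the moment, N m; "finger_gap": finger opening in mm.
Only numpy, scipy, OpenCV 4.12 (cv2) and the standard library are available. Lean on these libraries where they do the work, as an engineer would, in place of code of your own. Each camera call takes 0.05 s, during which the arm holds its last target. There are 200 camera calls.

## Working session

There is one attempt and no reset: what is moved stays moved. The work goes in short steps, Python scripts to look and compute and a shell command to move; the robot and the scene stay as the last step left them, time stands still between calls to the robot, and variables do not carry over. Pictures are saved under pics/ and viewed, about 8 in all and at most 12, crops included, and the job is handed in when it is done.

```bash
mkdir -p pics; cat > h.py <<'E'
import numpy as np, cv2
from scipy.spatial.transform import Rotation as R
from rig import arm
def rot(q): return R.from_quat([q[1],q[2],q[3],q[0]]).as_matrix()
def shot(name,save=None):
    p=arm.read_camera(name)
    if save: cv2.imwrite('pics/'+save+'.png',p['frame'][:,:,::-1])
    return p
def f(p): return 192/np.tan(np.radians(p['vertical_fov'])/2)
def toz(p,uv,z):
    """pixel -> world point at height z (mm)"""
    d=np.array([(uv[0]-p['cx'])/f(p),-(uv[1]-p['cy'])/f(p),-1.])
    d=rot(p['attitude'])@d; o=np.array(p['xyz'])
    return o+d*(z-o[2])/d[2]
def pix(p,X):
    c=rot(p['attitude']).T@(np.array(X)-np.array(p['xyz']))
    return np.array([p['cx']+f(p)*c[0]/-c[2],p['cy']-f(p)*c[1]/-c[2]])
E
python3 - <<'E'
from h import *
print(arm.get_state())
for n in('top','scene'):
    p=shot(n,n+'0'); print(n,{k:v for k,v in p.items() if k!='frame'})
    for t in('blank','die','die_cavity','die_rear','press','press_mouth','press_stop','square_blank','square_die','stapler','pen_cup','tape_dispenser'):
        for m in arm.mark_of(p,t)[:4]:
            print(t,np.round(m['location']),round(m['p'],2),np.round(toz(p,m['location'],dict(blank=0,die_cavity=18,die_rear=12).get(t,0))))
E
```

```text
{'time_s': 0.0, 'q': array([ 1.13201353e+00,  4.23872589e-01,  1.63069825e+00, -3.52457398e-05,
        1.08859595e+00, -1.90051533e-02]), 'dq': array([ 6.89081729e-04,  5.56448444e-04,  1.65394708e-03,  1.88028003e-03,
        5.30058117e-04, -6.76500129e-05]), 'tau': array([-6.72664319e-04, -5.57389963e+01, -2.81738269e+01, -8.24460312e-05,
        7.34872010e-03,  7.01924193e-06]), 'tcp_pos': array([254.47653754, 570.24208013, 230.52262781]), 'eef_rot': array([ 4.28995791e-04,  8.38910480e-01,  5.44268855e-01, -6.60057393e-04]), 'ft_force': array([-0.35611342, -0.93888779,  0.52605681]), 'moment': array([-0.00426298,  0.02352921,  0.0284726 ]), 'finger_gap': 85.74727282720693}
top {'vertical_fov': 57.97708756055137, 'cx': 252.18624754505328, 'cy': 187.79645657819646, 'xyz': array([ 541.26026154,   43.87421226, 1130.13270867]), 'attitude': array([-0.6989622 , -0.02293554,  0.03191556,  0.71407787]), 'shot': 1}
blank [334. 190.] 0.77 [ 617. -238.    0.]
blank [366. 202.] 0.76 [ 575. -345.    0.]
blank [343. 223.] 0.72 [ 508. -264.    0.]
blank [394. 192.] 0.49 [ 606. -438.    0.]
di
[... 974 characters left out ...]
4.    0.]
blank [217. 261.] 0.6 [ 615. -238.    0.]
blank [177. 316.] 0.58 [ 607. -438.    0.]
die [236. 186.] 0.9 [522.  26.   0.]
die [263. 131.] 0.52 [484. 280.   0.]
die_cavity [236. 190.] 0.62 [538.   3.  18.]
die_rear [221. 209.] 0.95 [531. -81.  12.]
press [264. 146.] 0.94 [520. 221.   0.]
press [235. 190.] 0.5 [526.  11.  -0.]
press_mouth [252. 159.] 0.88 [513. 152.   0.]
press_mouth [319. 189.] 0.44 [767. 152.   0.]
press_stop [270. 136.] 0.69 [516. 271.   0.]
square_blank [150. 283.] 0.76 [ 483. -395.    0.]
square_die [296. 237.] 0.64 [783. -45.  -0.]
pen_cup [318. 188.] 0.89 [763. 155.   0.]
pen_cup [222. 208.] 0.33 [529. -70.   0.]
tape_dispenser [299. 100.] 0.7 [527. 482.   0.]
```

```bash
python3 - <<'E'
import cv2
a=cv2.imread('pics/top0.png')[110:280,80:430]; cv2.imwrite('pics/v1.png',cv2.resize(a,None,fx=2.25,fy=2.25,interpolation=cv2.INTER_CUBIC))
a=cv2.imread('pics/scene0.png')[80:340,120:360]; cv2.imwrite('pics/v2.png',cv2.resize(a,None,fx=2.25,fy=2.25,interpolation=cv2.INTER_CUBIC))
E
```

```text
(no output)
```

View pics/v1.png

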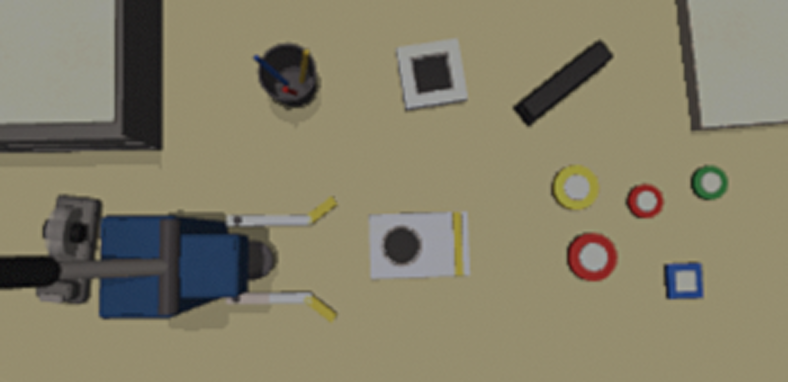

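View pics/v2.png

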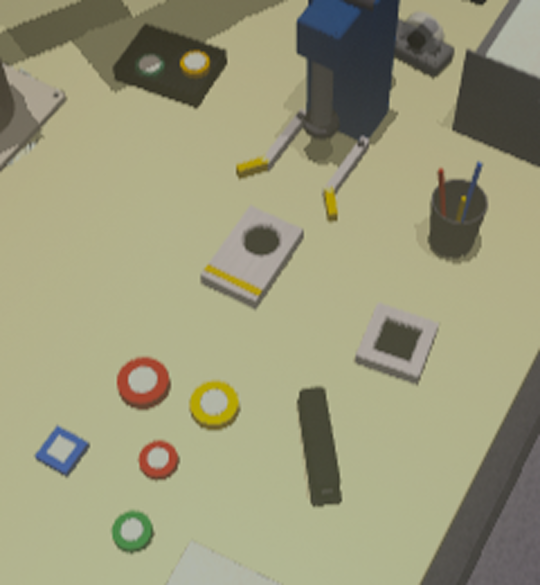

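The top crop (×2.25, offset 80,110) shows the small red blank at full-picture pixel about (367,199). The big red (343,224), yellow and green look-alikes lie around it. The die is at (266,219) with its stripe to the right, and the press rails run from about (181–218, 207/243) on the left. The scene view agrees. Next I'll measure these precisely.

```bash
cat > fit.py <<'E'
from h import *
from scipy.optimize import minimize
def white(p,uv,r=9):
    """centroid of white centre of a blank near uv (colour: bright, unsaturated)"""
    u,v=np.round(uv).astype(int); h=cv2.cvtColor(p['frame'][v-r:v+r+1,u-r:u+r+1],cv2.COLOR_RGB2HSV).astype(float)
    w=np.clip((90-h[...,1])/40,0,1)*np.clip((h[...,2]-90)/40,0,1)
    n,l,s,c=cv2.connectedComponentsWithStats((w>.5).astype(np.uint8)); 
    k=1+np.argmin(np.hypot(*(c[1:]-r).T)); w=w*cv2.dilate((l==k).astype(np.uint8),np.ones((3,3)))
    y,x=np.mgrid[v-r:v+r+1,u-r:u+r+1]; return np.array([(w*x).sum(),(w*y).sum()])/w.sum()
def hullmask(p,pts,S=4):
    q=np.array([pix(p,x) for x in pts]); m=np.zeros((384*S,512*S),np.uint8)
    cv2.fillConvexPoly(m,cv2.convexHull(np.round(((q+.5)*S-.5)*16).astype(np.int32)).reshape(-1,1,2),1,shift=4)
    return cv2.resize(m.astype(np.float32),(512,384),interpolation=cv2.INTER_AREA)
def box(x0,x1,y0,y1,z): return np.array([(x,y,h) for x in(x0,x1) for y in(y0,y1) for h in(0,z)],float)
def place(loc,X):
    c,s=np.cos(X[2]),np.sin(X[2]); return np.c_[X[0]+c*loc[:,0]-s*loc[:,1],X[1]+s*loc[:,0]+c*loc[:,1],loc[:,2]]
def fitmask(pm,loc,X0):
    def cost(X):
        X=np.array([X[0],X[1],X[2]/100]); return sum(np.abs(hullmask(p,place(loc,X))-m).sum() for p,m in pm)
    r=minimize(cost,[X0[0],X0[1],X0[2]*100],method='Nelder-Mead',options=dict(initial_simplex=np.array([X0[0],X0[1],X0[2]*100])+np.array([[0,0,0],[8,0,0],[0,8,0],[0,0,8.]]),xatol=.05,fatol=.05))
    return r.x/[1,1,100],r.fun
DIE=box(-95,45,-45,45,24)
E
cat > meas.py <<'E'
from fit import *
ps={n:shot(n) for n in('top','scene')}
for n,g in(('top',(367,199)),('scene',(190,284))):
    for t,c in(('small',g),('big',(343,224) if n=='top' else (184,250))):
        w=white(ps[n],c); print(n,t,w,np.round(toz(ps[n],w,15),1))
pm=[]
for n,p in ps.items():
    ms=arm.masks_of(p,'die'); print(n,[(round(m['p'],2),np.round(m['bbox']),m['pixels'].sum()) for m in ms])
    m=ms[0]['pixels'].astype(np.float32); pm.append((p,m))
    print(n,'die',*fitmask([(p,m)],DIE,(515,10,1.57)))
print('both',*fitmask(pm,DIE,(515,10,1.57)))
E
python3 meas.py; python3 - <<'E'
import cv2
a=cv2.imread('pics/top0.png')[195:260,150:300]; cv2.imwrite('pics/v3.png',cv2.resize(a,None,fx=5,fy=5,interpolation=cv2.INTER_CUBIC))
E
```

```text
top small [366.93988627 198.90495532] [ 584.  -341.4   15. ]
top big [343.38084429 223.75095094] [ 505.9 -261.6   15. ]
scene small [189.84367066 283.03518317] [ 587.1 -341.8   15. ]
scene big [182.93174134 248.2204142 ] [ 506.4 -258.5   15. ]
top []Traceback (most recent call last):
  File "meas.py", line 9, in <module>
    m=ms[0]['pixels'].astype(np.float32); pm.append((p,m))
      ~~^^^
IndexError: list index out of range
```

View pics/v3.png

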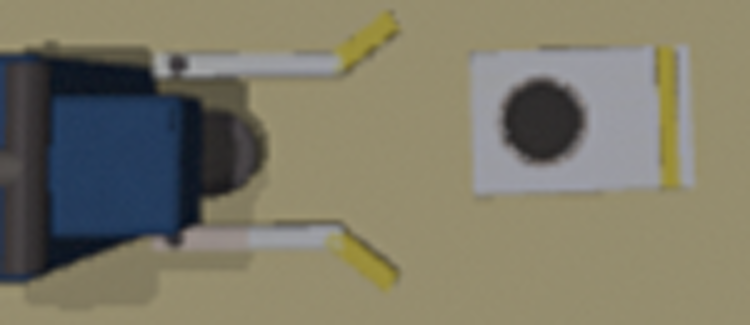

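```bash
cat > meas.py <<'E'
from fit import *
def diemask(p,c,r):
    h=cv2.cvtColor(p['frame'],cv2.COLOR_RGB2HSV); W=np.zeros((384,512),np.uint8)
    cv2.circle(W,tuple(int(x) for x in c),r,1,-1); m=((h[...,1]<45)&(W>0)).astype(np.uint8)
    n,l,s,_=cv2.connectedComponentsWithStats(m); k=1+np.argmax(s[1:,4])
    pts=np.argwhere(np.isin(l,[i for i in range(1,n) if s[i,4]>8]))[:,::-1]
    o=np.zeros((384,512),np.uint8); cv2.fillConvexPoly(o,cv2.convexHull(pts.astype(np.int32)),1); return o.astype(np.float32)
def die(ps,cs,X0):
    pm=[(p,diemask(p,c,30)) for p,c in zip(ps,cs)]
    for x in pm: print('die',*fitmask([x],DIE,X0),x[1].sum())
    X,e=fitmask(pm,DIE,X0); print('both',X,e); return X,pm
E
python3 - <<'E'
from meas import *
ps=[shot('top'),shot('scene')]
X,pm=die(ps,[(266,219),(233,193)],(515,10,1.57))
out=[]
for p,m in pm:
    a=p['frame'][:,:,::-1].copy(); a=cv2.resize(a,None,fx=5,fy=5,interpolation=cv2.INTER_CUBIC)
    pol=lambda P,c:cv2.polylines(a,[np.round((np.array([pix(p,x) for x in P])+.5)*5).astype(np.int32).reshape(-1,1,2)],False,c,1)
    pol(place(np.array([[45,45,24],[45,-45,24],[-95,-45,24],[-95,45,24],[45,45,24.]]),X),(0,0,255))
    t=np.linspace(0,6.3,40); pol(place(np.c_[29.5*np.cos(t),29.5*np.sin(t),0*t+24],X),(0,255,0))
    out.append(a)
cv2.imwrite('pics/v4.png',np.hstack([out[0][1000:1240,1180:1510],out[1][830:1110,1050:1330][:240]]))
p=ps[0]
g=lambda u,v:np.round(toz(p,(150+(u+.5)/5-.5,195+(v+.5)/5-.5),20),1)
for n,c in dict(upper0=(160,76),upper1=(340,76),lower0=(250,224),lower1=(340,224),upperOut=(345,52),lowerOut=(340,249),flU=(398,22),flL=(398,275)).items(): print(n,g(*c))
s=ps[1]
print([ (round(m['p'],2),np.round(toz(s,m['location'],0),1)) for m in arm.mark_of(s,'press_mouth')],[ (round(m['p'],2),np.round(toz(s,m['location'],0),1)) for m in arm.mark_of(s,'press_stop')])
a=s['frame'][115:180,205:295,::-1]; cv2.imwrite('pics/v5.png',cv2.resize(a,None,fx=7,fy=7,interpolation=cv2.INTER_CUBIC))
E
```

```text
die [527.61868919  12.0985628    1.58742316] 72.8125 1339.0
die [529.97354107  13.03520109   1.57885069] 33.0625 1210.0
both [529.51426485  12.78541793   1.57399439] 119.1875
upper0 [561.7 255.5  20. ]
upper1 [559.3 140.8  20. ]
lower0 [466.8 199.1  20. ]
lower1 [465.5 142.1  20. ]
upperOut [574.5 137.4  20. ]
lowerOut [449.8 142.4  20. ]
flU [593.  103.2  20. ]
flL [432.7 105.9  20. ]
[(0.67, array([512.9, 138.8,   0. ])), (0.26, array([ 477.6, -399.1,    0. ]))] [(0.92, array([518.4, 263.7,   0. ]))]
```

View pics/v4.png

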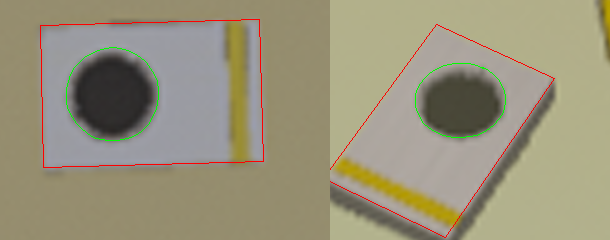

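View pics/v5.png

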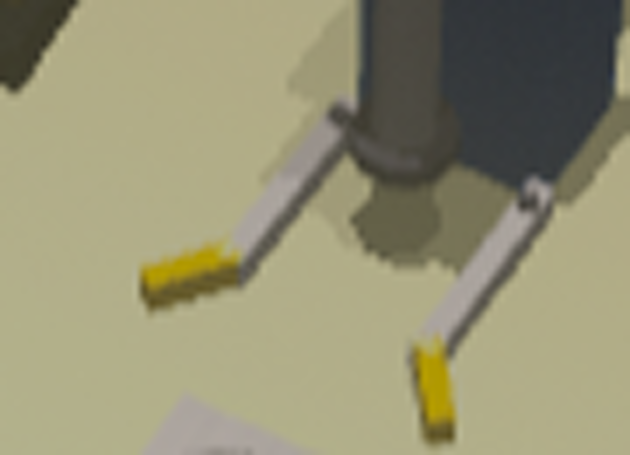

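Measured from the two views:

| Thing | Position (mm) | Yaw (rad) |
|---|---|---|
| Blank | (585.5, −341.5) | – |
| Die origin | (528.5, 12.5) | about 1.58 |
| Press origin | (514, 216) | about 1.549 |

The two cameras agree to about 3 mm, and the rail gap came out at 94 mm against the stated 96. The jaws along world x suit the grasp, the placing and a two-finger push alike.

```bash
python3 -m handwheel '[[1,-6,0,-10,0.8],[2,-12,0,-20,0.8],[3,-18.5,0,-30,0.8],[4.5,-24.5,0,-40,0.8],[6,-30,0,-50,0.8]]' 40; python3 -m handwheel '[[3,-5,0,-8,0.8],[6,-10.5,0,-15.9,0.8],[9,-16,0,-15.9,0.8],[12,-21,0,-15.9,0.8],[15,-26,0,-15.9,0.8]]'
```

```text
time_s: 2.28
tcp_pos: [314.8, 269.0, 231.6]
eef_rot: [-0.0, 0.991, 0.136, 0.0]
ft_force: [0.9, 0.1, -0.7]
finger_gap: 68.2
time_s: 2.9
tcp_pos: [465.6, 8.7, 231.7]
eef_rot: [-0.0, 1.0, 0.0, 0.0]
ft_force: [-0.6, 0.8, -0.5]
finger_gap: 68.3
```

```bash
python3 -m handwheel '[[2,-6,0,0,0.8],[4,-12,0,0,0.8],[6,-18,0,0,0.8],[8,-24,0,0,0.8],[10,-30,-4,0,0.8]]'; python3 -m handwheel '[[2.1,-5.2,-5,0,0.8],[2.1,-5.2,-10,0,0.8],[2.1,-5.2,-12,0,0.8],[2.1,-5.2,-12,0,0.8]]'; python3 - <<'E'
from fit import *
p=shot('scene','sc1'); a=p['frame'][220:345,120:270,::-1].copy()
cv2.imwrite('pics/v6.png',cv2.resize(a,None,fx=4,fy=4,interpolation=cv2.INTER_CUBIC))
print(arm.get_state()['tcp_pos'])
E
```

```text
time_s: 3.52
tcp_pos: [563.1, -280.7, 201.3]
eef_rot: [0.002, 1.0, -0.0, 0.003]
ft_force: [0.7, 0.5, -0.1]
finger_gap: 68.0
time_s: 4.03
tcp_pos: [580.8, -328.1, 78.0]
eef_rot: [-0.001, 1.0, 0.001, -0.001]
ft_force: [-0.3, 0.3, 1.0]
finger_gap: 68.3
[ 581.98094364 -328.68316601   79.88435808]
```

View pics/v6.png

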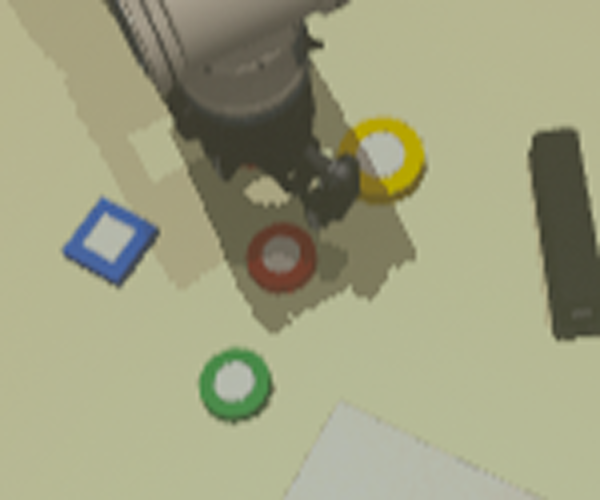

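The scene crop shows the gripper just in front of and above the red blank, at about (190,284) in the full picture. The arm is about 13 mm short in y, so I'll settle and read the pose before descending.

```bash
python3 -m handwheel '[[0,0,0,0,0.8],[0,0,0,0,0.8]]'
```

```text
time_s: 4.32
tcp_pos: [582.8, -329.3, 81.3]
eef_rot: [0.001, 1.0, 0.001, 0.001]
ft_force: [0.6, 0.2, -0.1]
finger_gap: 68.8
```

```bash
python3 -m handwheel '[[0.3,-1.2,-3,0,0.8],[0.3,-1.2,-6,0,0.8],[0.3,-1.2,-7.5,0,0.8],[0.3,-1.2,-7.9,0,0.8],[0.3,-1.2,-7.9,0,0.8]]'; python3 -m handwheel '[[0,0,0,0,0.8],[0,0,0,0,0.8]]'
```

```text
time_s: 4.95
tcp_pos: [585.2, -341.4, 0.8]
eef_rot: [0.0, 1.0, 0.0, 0.0]
ft_force: [0.7, -0.2, -0.3]
finger_gap: 68.5
time_s: 5.2
tcp_pos: [585.2, -341.4, 0.9]
eef_rot: [0.0, 1.0, 0.0, 0.001]
ft_force: [-0.1, -0.4, 0.4]
finger_gap: 68.7
```

```bash
python3 -m handwheel '[[0,0,0,0,0.4],[0,0,0,0,0.4],[0,0,0,0,0.4],[0,0,0,0,0.4],[0,0,0,0,0.4]]' 40;  python3 -m handwheel '[[0,0,1,0,0.4],[0,0,3,0,0.4],[0,0,6,0,0.4],[0,0,6,0,0.4],[0,0,6,0,0.4]]'
```

```text
time_s: 5.82
tcp_pos: [585.0, -341.4, 0.8]
eef_rot: [0.0, 1.0, 0.0, 0.0]
ft_force: [-1.5, 0.6, 5.4]
finger_gap: 47.3
time_s: 6.45
tcp_pos: [584.6, -341.1, 60.3]
eef_rot: [0.0, 1.0, 0.0, 0.0]
ft_force: [-0.2, -0.0, -0.7]
finger_gap: 47.1
```

```bash
python3 - <<'E'
from fit import *
p=shot('scene','sc2'); a=p['frame'][220:345,120:270,::-1].copy()
cv2.imwrite('pics/v7.png',cv2.resize(a,None,fx=4,fy=4,interpolation=cv2.INTER_CUBIC))
s=arm.get_state(); print(s['tcp_pos'],s['finger_gap'])
E
```

```text
[ 584.17030079 -340.87769672   59.55890385] 47.383928258990885
```

View pics/v7.png

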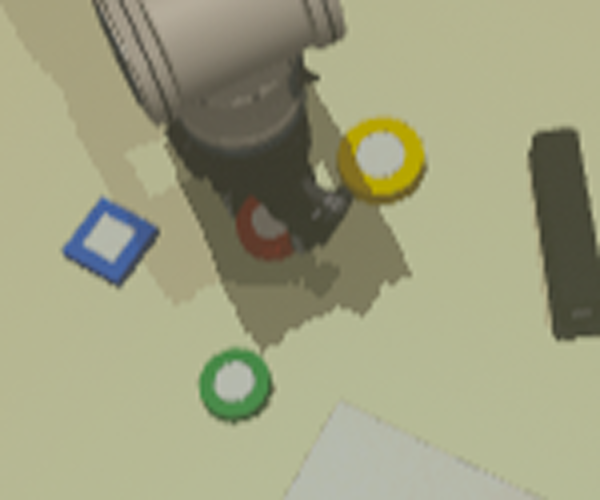

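The blank is held and lifted: it shows at about (187,277), between the fingers and clear of the table. I'll check where it sits relative to the TCP.

```bash
python3 - <<'E'
from fit import *
p=shot('scene'); s=arm.get_state()['tcp_pos']
a=cv2.resize(p['frame'][:,:,::-1],None,fx=8,fy=8,interpolation=cv2.INTER_CUBIC)
for dz,c in((14,(0,255,0)),):
  for r in(25,16):
    t=np.linspace(0,6.3,60); q=[pix(p,(s[0]+r*np.cos(k),s[1]+r*np.sin(k),s[2]+dz)) for k in t]
    cv2.polylines(a,[np.round((np.array(q)+.5)*8).astype(np.int32).reshape(-1,1,2)],True,c,1)
cv2.imwrite('pics/v8.png',a[2080:2320,1350:1700])
E
```

```text
(no output)
```

View pics/v8.png

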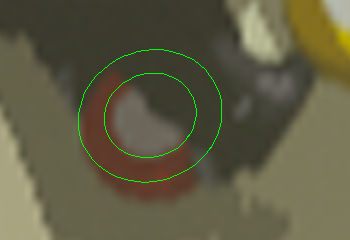

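The blank sits in the grip within about 1–2 mm of the TCP axis. Carrying it over the cavity.

```bash
python3 -m handwheel '[[-1,5,1,0,0.4],[-2,11,1,0,0.4],[-3,17,1,0,0.4],[-4,23,1,0,0.4],[-5,29,1,0,0.4]]'; python3 -m handwheel '[[-0.6,5,0,0,0.4],[-0.6,6.4,0,0,0.4],[-0.6,6.4,0,0,0.4]]';python3 -m handwheel '[[0,0,0,0,0.4],[0,0,0,0,0.4]]'
python3 - <<'E'
from fit import *
p=shot('scene'); print(arm.get_state()['tcp_pos'],arm.get_state()['finger_gap'])
E
```

```text
time_s: 7.18
tcp_pos: [533.7, -49.4, 69.3]
eef_rot: [-0.0, 1.0, 0.0, -0.001]
ft_force: [0.5, 0.6, 0.2]
finger_gap: 47.0
time_s: 7.55
tcp_pos: [528.7, 13.3, 69.6]
eef_rot: [0.0, 1.0, 0.001, -0.0]
ft_force: [1.3, -0.1, -0.5]
finger_gap: 47.0
time_s: 7.8
tcp_pos: [528.8, 11.5, 69.9]
eef_rot: [0.0, 1.0, -0.0, -0.0]
ft_force: [0.1, 0.6, 0.1]
finger_gap: 47.1
[528.81642495  11.61394524  69.90173911] 47.28167619372797
```

```bash
python3 -m handwheel '[[0,0.1,-2,0,0.4],[0,0.1,-3.8,0,0.4],[0,0.1,-4.1,0,0.4],[0,0.1,-4.1,0,0.4],[0,0.1,-4.1,0,0.4]]'
python3 - <<'E'
from fit import *
p=shot('scene'); s=arm.get_state()['tcp_pos']; print(s)
a=cv2.resize(p['frame'][:,:,::-1],None,fx=8,fy=8,interpolation=cv2.INTER_CUBIC)
def circ(c,r,col):
    q=[pix(p,(c[0]+r*np.cos(k),c[1]+r*np.sin(k),c[2])) for k in np.linspace(0,6.3,60)]
    cv2.polylines(a,[np.round((np.array(q)+.5)*8).astype(np.int32).reshape(-1,1,2)],True,col,1)
circ((s[0],s[1],s[2]+14),15,(0,255,0)); circ((s[0],s[1],s[2]-1),25,(0,255,0)); circ((528.5,12.5,24),29.5,(255,0,0))
cv2.imwrite('pics/v9.png',a[1340:1740,1640:2140])
E
```

```text
time_s: 8.48
tcp_pos: [529.1, 13.8, 29.4]
eef_rot: [-0.0, 1.0, 0.0, 0.0]
ft_force: [-0.4, 0.1, -0.4]
finger_gap: 47.4
[529.09425617  13.80865162  29.50048281]
```

View pics/v9.png

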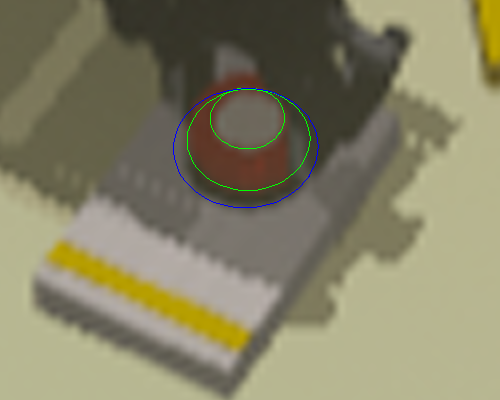

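The blank is centred over the cavity: the white centre matches the predicted circle, and the dark ring is visible below and to the left. Lowering into the mouth.

```bash
python3 -m handwheel '[[0,-0.1,-0.3,0,0.4],[0,-0.1,-0.6,0,0.4],[0,-0.1,-0.6,0,0.4]]'; python3 -m handwheel '[[0,0,-0.2,0,0.4],[0,0,-0.2,0,0.4]]'
```

```text
time_s: 8.9
tcp_pos: [528.5, 12.8, 22.8]
eef_rot: [-0.0, 1.0, 0.0, -0.0]
ft_force: [0.7, 0.0, -0.5]
finger_gap: 47.1
time_s: 9.15
tcp_pos: [528.8, 12.8, 21.5]
eef_rot: [-0.0, 1.0, 0.0, 0.0]
ft_force: [-1.5, -0.8, 8.1]
finger_gap: 47.1
```

```bash
python3 -m handwheel '[[0,0,0.1,0,0.72],[0,0,0.1,0,0.72],[0,0,0.1,0,0.72],[0,0,0.1,0,0.72]]'; python3 -m handwheel '[[0,0,2,0,0.72],[0,0,6,0,0.72],[0,-5,11,0,0.72],[0,-11,13,0,0.72],[0,-17,13,0,0.72]]'
python3 - <<'E'
from meas import *
ps=[shot('top'),shot('scene')]; print(arm.get_state()['tcp_pos'])
X,pm=die(ps,[(266,219),(233,193)],(528.5,12.5,1.58))
out=[]
for p in ps:
    for g in [pix(p,(X[0],X[1],33))]:
        w=white(p,g); print('blank',w,np.round(toz(p,w,33),1))
        a=cv2.resize(p['frame'][:,:,::-1],None,fx=6,fy=6,interpolation=cv2.INTER_CUBIC)
        u,v=(g*6).astype(int); out.append(a[v-200:v+200,u-200:u+200])
cv2.imwrite('pics/v10.png',np.hstack(out))
E
```

```text
time_s: 9.65
tcp_pos: [528.6, 12.8, 21.9]
eef_rot: [-0.0, 1.0, 0.0, -0.0]
ft_force: [-0.8, -0.2, -0.7]
finger_gap: 61.4
time_s: 10.28
tcp_pos: [529.9, -153.7, 154.1]
eef_rot: [0.001, 1.0, 0.001, 0.002]
ft_force: [1.0, -0.5, -0.3]
finger_gap: 61.0
[ 529.37047836 -157.2751243   152.97971555]
die [528.25249105  12.91345694   1.57067621] 75.5 1340.0
die [529.19148565  12.51983709   1.58052504] 153.625 1344.0
both [528.78822957  12.58365538   1.57575897] 230.25
blank [258.09609495 218.90888208] [527.6  12.5  33. ]
blank [235.48993644 184.19915254] [530.4  11.7  33. ]
```

View pics/v10.png

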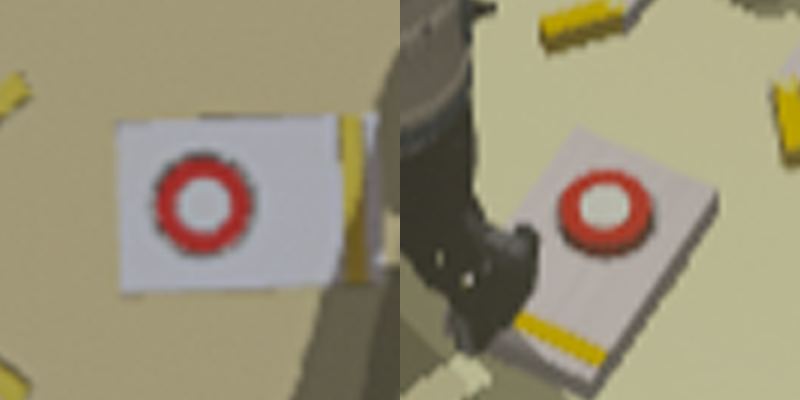

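The blank is seated with an even dark ring all round, and both views agree on its centre. The die is about 18 mm to the +x side of the rail axis. I'll first push its long side with both fingers lined up with the press axis, then push from the rear.

```bash
python3 -m handwheel '[[2,3,0,10,0.72],[4,6,0,20,0.72],[6,9,0,30,0.72],[8,12,0,40,0.72],[9.5,14.5,0,50,0.72]]'; python3 -m handwheel '[[0,0,0,10,0.72],[0,0,0,20,0.72],[0,0,0,30,0.72],[0,0,0,38.8,0.72],[0,0,0,38.8,0.72]]';python3 -m handwheel '[[0,0,-5,0,0.72],[0,0,-10,0,0.72],[0,0,-12,0,0.72],[0,0,-12,0,0.72]]';python3 -m handwheel '[[0,0,0,0,0.72],[0,0,0,0,0.72]]'
```

```text
time_s: 11.0
tcp_pos: [624.0, -5.1, 151.4]
eef_rot: [-0.0, 0.905, 0.426, -0.0]
ft_force: [-0.2, -1.7, -0.1]
finger_gap: 61.4
time_s: 11.62
tcp_pos: [623.2, -6.4, 151.4]
eef_rot: [-0.0, 0.715, 0.7, -0.0]
ft_force: [0.2, -0.2, 0.6]
finger_gap: 61.5
time_s: 12.12
tcp_pos: [622.8, -6.8, 30.7]
eef_rot: [-0.001, 0.715, 0.7, -0.001]
ft_force: [0.8, -0.3, 1.0]
finger_gap: 61.5
time_s: 12.38
tcp_pos: [625.1, -7.1, 33.7]
eef_rot: [0.001, 0.714, 0.7, 0.001]
ft_force: [-0.1, 0.5, 0.4]
finger_gap: 61.3
```

```bash
python3 -m handwheel '[[0,-0.6,-1.5,0,0.72],[0,-0.6,-2.7,0,0.72],[-1.5,-0.6,-2.7,0,0.72],[-2.8,-0.6,-2.7,0,0.72],[-3.5,-0.6,-2.7,0,0.72]]';python3 -m handwheel '[[-0.4,0,0,0,0.72],[-0.8,0,0,0,0.72],[-1.2,0,0,0,0.72],[-1.6,0,0,0,0.72]]'
```

```text
time_s: 13.0
tcp_pos: [587.2, -12.9, 4.9]
eef_rot: [-0.0, 0.714, 0.7, -0.0]
ft_force: [-0.3, -0.7, 0.0]
finger_gap: 61.1
time_s: 13.5
tcp_pos: [574.1, -13.0, 5.4]
eef_rot: [0.001, 0.714, 0.7, 0.001]
ft_force: [5.5, -1.6, 0.5]
finger_gap: 61.6
```

```bash
python3 -m handwheel '[[-0.3,0,0,0,0.72],[-0.6,0,0,0,0.72],[-0.7,0,0,0,0.72],[-0.7,0,0,0,0.72]]'; python3 - <<'E'
from fit import *
ps=[shot('top'),shot('scene')]; s=arm.get_state(); print(s['tcp_pos'],s['ft_force'])
out=[]
for p in ps:
    for m in arm.mark_of(p,'blank')[:5]: print(round(m['p'],2),np.round(toz(p,m['location'],18),1))
    a=cv2.resize(p['frame'][:,:,::-1],None,fx=5,fy=5,interpolation=cv2.INTER_CUBIC)
    u,v=(pix(p,(511,20,30))*5).astype(int); out.append(a[v-225:v+225,u-250:u+150])
cv2.imwrite('pics/v11.png',np.hstack(out))
E
```

```text
time_s: 14.0
tcp_pos: [566.9, -13.0, 5.3]
eef_rot: [0.001, 0.714, 0.7, 0.001]
ft_force: [4.7, 0.3, 0.3]
finger_gap: 61.4
[566.9228068  -12.95529051   5.32971821] [4.74789307 0.84416753 2.09903201]
0.82 [ 505. -256.   18.]
0.72 [ 612.5 -425.1   18. ]
0.57 [ 610.1 -248.1   18. ]
0.56 [511.6  15.3  18. ]
0.75 [ 617.2 -248.    18. ]
0.74 [ 511.5 -270.4   18. ]
0.62 [ 614.6 -446.    18. ]
0.5 [503.5  13.8  18. ]
```

View pics/v11.png

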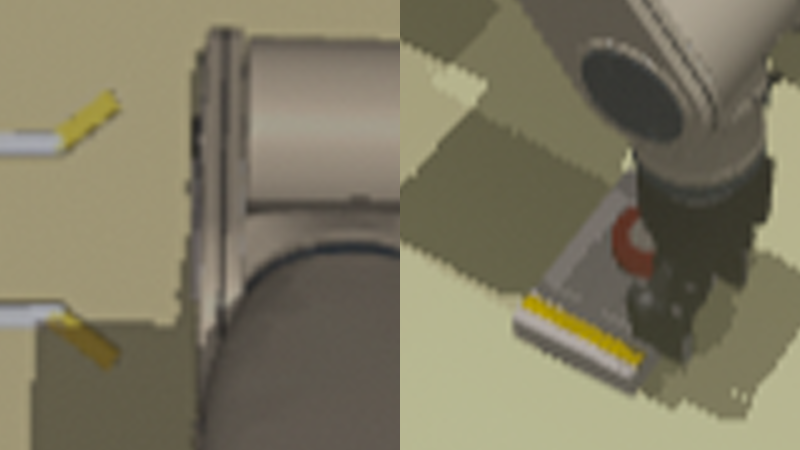

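Side push done: the die is moved across and the blank is still seated in the scene view. The top view is hidden by the arm. Backing off and going round to the rear, then measuring.

```bash
python3 -m handwheel '[[2,0,0,0,0.72],[3,0,4,0,0.72],[3,0,10,-10,0.72],[3,-5,13,-20,0.72],[1,-10,13,-30,0.72]]'; python3 -m handwheel '[[-3,-5,0,-10,0.72],[-6.5,-8,0,-20,0.72],[-6.5,-8,0,-30,0.72],[-6.5,-8,0,-40,0.72],[-6.5,-8,0,-50,0.72]]';python3 -m handwheel '[[0,0,0,-10,0.72],[0,0,0,-10,0.72]]'
python3 - <<'E'
from meas import *
ps=[shot('top'),shot('scene')]; print(arm.get_state()['tcp_pos'],arm.get_state()['eef_rot'])
cs=[pix(p,(510,-12,24)) for p in ps]
X,pm=die(ps,cs,(511,12.5,1.55))
for p in ps:
    w=white(p,pix(p,(X[0],X[1],33))); print('blank',w,np.round(toz(p,w,33),1))
p=ps[0]
# rail inner edges, sub-pixel: column profiles of saturation at top rail height
h=cv2.cvtColor(p['frame'],cv2.COLOR_RGB2HSV)[...,1].astype(float)
for c in range(202,216,3):
    k=h[:,c-1:c+2].mean(1); seg=k[200:252]; g=np.diff(seg)
    i=np.argmax(g[4:18])+4; j=np.argmin(g[30:48])+30
    sub=lambda i,s:(lambda w:(w*np.arange(i-1,i+2)).sum()/w.sum())(np.clip(s*g[i-1:i+2],0,None)+1e-9)
    a=toz(p,(c,200.5+sub(i,1)),20); b=toz(p,(c,200.5+sub(j,-1)),20); print(c,np.round(a[:2],1),np.round(b[:2],1),'mid',np.round((a+b)[:2]/2,1),'w',round(a[0]-b[0],1))
E
```

```text
time_s: 14.82
tcp_pos: [577.4, -113.9, 137.7]
eef_rot: [0.002, 0.872, 0.49, 0.002]
ft_force: [0.0, -0.2, -0.4]
finger_gap: 61.3
time_s: 15.45
tcp_pos: [509.1, -192.6, 134.3]
eef_rot: [-0.001, 0.997, 0.074, -0.001]
ft_force: [-0.1, 1.0, -0.8]
finger_gap: 61.1
time_s: 15.7
tcp_pos: [509.5, -192.5, 134.4]
eef_rot: [-0.0, 1.0, -0.009, -0.001]
ft_force: [0.3, -0.6, -0.7]
finger_gap: 61.2
[ 509.99277268 -192.69869545  134.5269222 ] [-2.94141498e-04  9.99965576e-01 -8.26372647e-03 -6.86521557e-04]
die [511.16349908  12.47066509   1.54879572] 71.5 1343.0
die [508.35390947  13.239369     1.52545953] 487.3125 1677.0
both [508.89216821  12.82503858   1.55882137] 559.5
blank [257.89265102 224.65717584] [509.6  13.6  33. ]
blank [231.02250274 181.7766191 ] [512.9  12.7  33. ]
202 [560.  190.5] [466.3 191.5] mid [513.1 191. ] w 93.6
205 [559.7 181. ] [466.3 182. ] mid [513.  181.5] w 93.3
208 [559.3 171.4] [466.1 172.5] mid [512.7 172. ] w 93.2
211 [559.1 161.9] [466. 163.] mid [512.6 162.4] w 93.1
214 [558.8 152.3] [466.  153.5] mid [512.4 152.9] w 92.9
```

```bash
python3 -m handwheel '[[0.1,4,-4,0,0.72],[0.1,7.5,-8,0,0.72],[0.1,7.5,-11,0,0.72],[0.1,7.5,-12.7,0,0.72],[0.1,7.5,-12.7,0,0.72]]';python3 -m handwheel '[[0,0,0,0,0.72],[0,0,0,0,0.72]]'
```

```text
time_s: 16.42
tcp_pos: [511.0, -118.1, 7.0]
eef_rot: [-0.0, 1.0, -0.01, -0.001]
ft_force: [-0.0, 0.5, 0.8]
finger_gap: 61.2
time_s: 16.68
tcp_pos: [512.5, -118.5, 8.9]
eef_rot: [0.0, 1.0, -0.01, 0.001]
ft_force: [1.5, 0.7, 0.0]
finger_gap: 61.7
```

```bash
python3 -m handwheel '[[0,1.0,-0.1,0,0.72],[0,2.0,-0.1,0,0.72],[0,2.8,-0.1,0,0.72],[0,3.6,-0.1,0,0.72],[0,4.4,-0.1,0,0.72]]'; python3 -m handwheel '[[0,0.8,0,0,0.72],[0,1.6,0,0,0.72],[0,2.4,0,0,0.72],[0.1,3.2,0,0,0.72],[0.1,4,0,0,0.72]]'; python3 -m handwheel '[[0,0.8,0,0,0.72],[0,1.6,0,0,0.72],[0,2.4,0,0,0.72],[0.1,3.2,0,0,0.72],[0.1,4,0,0,0.72]]'
python3 - <<'E'
from meas import *
p=shot('scene','sc9');pt=shot('top','tp9'); print(arm.get_state()['tcp_pos'])
y=arm.get_state()['tcp_pos'][1]+10.5+95
for q in(p,pt):
    w=white(q,pix(q,(512,y,33))); print('blank',np.round(toz(q,w,33),1),'expected y',y)
E
```

```text
time_s: 17.3
tcp_pos: [512.1, -73.9, 7.0]
eef_rot: [0.0, 1.0, -0.01, 0.0]
ft_force: [-0.1, -6.0, 0.5]
finger_gap: 61.7
time_s: 17.92
tcp_pos: [513.0, -33.9, 7.0]
eef_rot: [0.0, 1.0, -0.01, 0.0]
ft_force: [-0.4, -7.2, 0.4]
finger_gap: 61.6
time_s: 18.55
tcp_pos: [513.8, 6.0, 7.0]
eef_rot: [0.0, 1.0, -0.01, 0.0]
ft_force: [-0.7, -7.0, 1.6]
finger_gap: 61.6
[513.71928801   6.75050543   6.91115752]
blank [514.5 111.9  33. ] expected y 112.25050543478218
blank [511.4 113.5  33. ] expected y 112.25050543478218
```

```bash
python3 -m handwheel '[[0,0.8,0,0,0.72],[0,1.6,0,0,0.72],[0,2.4,0,0,0.72],[0.1,3.2,0,0,0.72],[0.1,4,0,0,0.72]]'; python3 -m handwheel '[[0,0.8,0,0,0.72],[0,1.6,0,0,0.72],[0,2.4,0,0,0.72],[0.1,3.2,0,0,0.72],[0.1,4,0,0,0.72]]'; python3 -m handwheel '[[0,0.4,0,0,0.72],[0,0.8,0,0,0.72],[0,1.2,0,0,0.72],[0,1.5,0,0,0.72]]'
```

```text
time_s: 19.27
tcp_pos: [514.6, 45.7, 6.9]
eef_rot: [0.0, 1.0, -0.01, -0.0]
ft_force: [1.0, -7.5, 2.3]
finger_gap: 61.7
time_s: 19.9
tcp_pos: [515.4, 85.6, 6.8]
eef_rot: [0.0, 1.0, -0.01, -0.0]
ft_force: [0.1, -7.7, 2.7]
finger_gap: 61.7
time_s: 20.4
tcp_pos: [515.4, 100.5, 6.8]
eef_rot: [0.0, 1.0, -0.01, -0.0]
ft_force: [0.3, -8.4, 2.8]
finger_gap: 61.6
```

```bash
for i in 1; do python3 -m handwheel '[[0,0.2,0,0,0.72],[0,0.4,0,0,0.72],[0,0.6,0,0,0.72],[0,0.8,0,0,0.72]]'; done; python3 -m handwheel '[[0,0.1,0,0,0.72],[0,0.2,0,0,0.72]]'
```

```text
time_s: 20.9
tcp_pos: [515.3, 108.4, 6.8]
eef_rot: [0.0, 1.0, -0.01, -0.0]
ft_force: [-0.4, -6.9, 2.1]
finger_gap: 61.3
time_s: 21.15
tcp_pos: [515.3, 109.7, 6.8]
eef_rot: [0.001, 1.0, -0.01, -0.0]
ft_force: [1.6, -17.1, 3.7]
finger_gap: 61.3
```

```bash
python3 -m handwheel '[[0,0.1,0,0,0.72],[0,0.1,0,0,0.72],[0,0.1,0,0,0.72]]'
```

```text
time_s: 21.52
tcp_pos: [515.3, 109.8, 6.9]
eef_rot: [0.001, 1.0, -0.01, -0.001]
ft_force: [1.6, -19.4, 4.2]
finger_gap: 61.4
```

The advance stopped firmly at the expected place: TCP y 109.8 against a predicted 110.8, with force rising to 19 N. Backing off and checking.

```bash
python3 -m handwheel '[[0,-1.5,0,0,0.72],[0,-5,0,0,0.72],[0,-8,4,0,0.72],[0,-14,10,0,0.72],[0,-20,14,0,0.72]]'; python3 -m handwheel '[[0,-6,0,0,0.72],[0,-12,0,0,0.72],[0,-12,0,0,0.72]]'
python3 - <<'E'
from meas import *
p=shot('scene');pt=shot('top'); s=arm.get_state(); print(s['tcp_pos'],s['ft_force'])
for q,n in((p,'scene'),(pt,'top')):
    for t in('blank','die','die_cavity','die_rear','square_blank','square_die','stapler','pen_cup','tape_dispenser'):
        print(n,t,[(round(m['p'],2),*np.round(toz(q,m['location'],{'die_rear':12,'blank':18,'die_cavity':18}.get(t,0))[:2],0)) for m in arm.mark_of(q,t)[:4]])
# predicted home outline + blank overlay
out=[]
for q in(pt,p):
    a=cv2.resize(q['frame'][:,:,::-1],None,fx=6,fy=6,interpolation=cv2.INTER_CUBIC)
    X=(515,216,1.549); d=lambda P,c:cv2.polylines(a,[np.round((np.array([pix(q,x) for x in P])+.5)*6).astype(np.int32).reshape(-1,1,2)],True,c,1)
    d(place(np.array([[45,45,24],[45,-45,24],[-95,-45,24],[-95,45,24.]]),X),(0,0,255))
    t=np.linspace(0,6.3,40); d(place(np.c_[25*np.cos(t),25*np.sin(t),0*t+33],X),(0,255,0))
    u,v=(pix(q,(514,180,24))*6).astype(int); out.append(a[v-240:v+240,u-200:u+200])
cv2.imwrite('pics/v12.png',np.hstack(out))
E
```

```text
time_s: 22.15
tcp_pos: [515.6, -63.5, 129.4]
eef_rot: [-0.0, 1.0, -0.01, 0.0]
ft_force: [0.9, -0.1, -0.3]
finger_gap: 61.3
time_s: 22.52
tcp_pos: [515.7, -186.2, 128.3]
eef_rot: [0.0, 1.0, -0.013, 0.001]
ft_force: [0.4, -0.0, -0.1]
finger_gap: 61.0
[ 515.05799236 -182.7598832   127.71896821] [0.1518313  0.62133026 0.38878076]
scene blank [(0.83, np.float64(518.0), np.float64(-277.0)), (0.68, np.float64(506.0), np.float64(227.0)), (0.65, np.float64(620.0), np.float64(-445.0)), (0.57, np.float64(609.0), np.float64(-242.0))]
scene die [(0.71, np.float64(516.0), np.float64(155.0)), (0.63, np.float64(502.0), np.float64(222.0))]
scene die_cavity [(0.69, np.float64(488.0), np.float64(-402.0)), (0.62, np.float64(500.0), np.float64(229.0))]
scene die_rear [(0.71, np.float64(521.0), np.float64(125.0))]
scene square_blank [(0.63, np.float64(473.0), np.float64(-391.0))]
scene square_die [(0.59, np.float64(785.0), np.float64(-37.0))]
scene stapler [(0.93, np.float64(756.0), np.float64(-233.0))]
scene pen_cup [(0.86, np.float64(768.0), np.float64(153.0)), (0.69, np.float64(523.0), np.float64(227.0)), (0.66, np.float64(492.0), np.float64(269.0))]
scene tape_dispenser [(0.81, np.float64(544.0), np.float64(482.0)), (0.66, np.float64(504.0), np.float64(240.0))]
top blank [(0.75, np.float64(620.0), np.float64(-242.0)), (0.61, np.float64(609.0), np.float64(-422.0))]
top die [(0.93, np.float64(509.0), np.float64(211.0))]
top die_cavity [(0.79, np.float64(502.0), np.float64(217.0))]
top die_rear [(0.7, np.float64(509.0), np.float64(119.0))]
top square_blank [(0.17, np.float64(771.0), np.float64(-32.0))]
top square_die [(0.94, np.float64(776.0), np.float64(-34.0)), (0.74, np.float64(504.0), np.float64(212.0)), (0.35, np.float64(743.0), np.float64(-230.0))]
top stapler [(0.94, np.float64(750.0), np.float64(-222.0))]
top pen_cup [(0.75, np.float64(757.0), np.float64(156.0))]
top tape_dispenser [(0.82, np.float64(528.0), np.float64(483.0))]
```

View pics/v12.png

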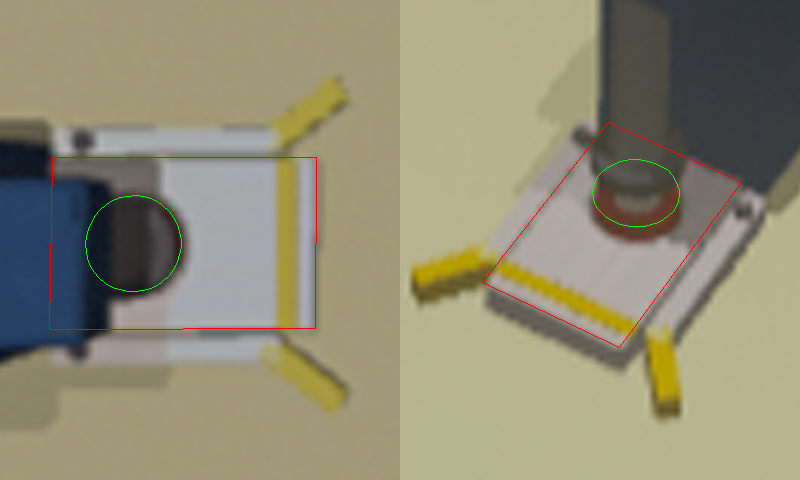

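The last picture shows the die between the rails with its outline on the predicted home pose. The rear edge is about 19 mm outside the rail start, where 20 mm is expected. The red blank is in its cavity under the platen at about (635,205) in the crop. Handing in.

```bash
python3 -c "
from rig import arm
print(arm.close_job(), arm.get_state()['time_s'])"
```

```text
the job is handed in; nothing more can be done
the job is handed in; nothing more can be done
```

I placed the small red blank in the die's round cavity and pushed the loaded die along the table, between the rails, against the stop. I then backed the arm well clear and handed the job in at about 22.7 s. I pushed the die sideways about 18 mm first to line it up with the rails, then pushed it home from its rear face with both fingers.

What the last checks showed:
- **Die home:** the advance stopped firmly within about 1 mm of the predicted place, with the push force rising from about 7 to 19 N. In the last pictures the die's outline lies on the predicted home pose, between the rails.
- **Blank seated:** after placing, both cameras showed it centred with an even gap all round. In the last scene picture it is still in the cavity, though the platen partly hides it, so I could not check its flatness under the ram.
- **Other things:** every one of them the networks found reliably was within about 20 mm of its first reading. The largest shift was 17 mm in x for the tape dispenser in the scene view; the top view put it within 2 mm and the arm never went near it. The square blank showed up reliably only in the scene view.
- **Disagreements:** the two cameras differed by up to about 3 mm in x throughout. The networks' rough marks for the die under the press scattered by about 10 mm, so I relied on the outline fit and the contact force instead.

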